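Point-and-check of the sample tubes

TASK

Do the point-and-check of the donor's sample tubes: point straight down at the yellow-capped tube in the dark grey rack, with the fingertips just above the middle of its cap (at most about 5 cm) and not touching it, and stay there for two seconds; then rise clear, so that no other tube is pointed at on the way, and do the same at the blue-capped tube. Then press the green button all the way down to confirm, let it come back up and move clear: never touch the tubes or the rack, leave the red button alone, and leave everything else on the table where it stands.

Things in the scene. Friction and masses are not known exactly. Their poses are not given: they have to be found in the camera images.
- rack: dark grey block that holds five upright sample tubes in one row; 60 mm (its x) by 210 mm (its y) by 60 mm high, fixed to the table; origin at the centre of its underside. The tubes stand in 16 mm square holes, 50 mm deep, in a row along its y at -88, -44, 0, 44 and 88 mm; which tube is in which hole varies
- yellow_cap (a point): centre of the top of the yellow cap of a loose glass sample tube standing in the rack (tube 13 mm across, cap 18 mm across and 20 mm high; the tube is 105 mm long, 55 mm of it above the rack, so the cap's top is 115 mm above the table) - to be pointed at first
- blue_cap (a point): centre of the top of the blue cap of a loose glass sample tube standing in the rack (tube 13 mm across, cap 18 mm across and 20 mm high; the tube is 105 mm long, 55 mm of it above the rack, so the cap's top is 115 mm above the table) - to be pointed at second
- red_cap (a point): centre of the top of the red cap of a loose glass sample tube standing in the rack (tube 13 mm across, cap 18 mm across and 20 mm high; the tube is 105 mm long, 55 mm of it above the rack, so the cap's top is 115 mm above the table) - not to be pointed at
- green_cap (a point): centre of the top of the green cap of a loose glass sample tube standing in the rack (tube 13 mm across, cap 18 mm across and 20 mm high; the tube is 105 mm long, 55 mm of it above the rack, so the cap's top is 115 mm above the table) - not to be pointed at
- white_cap (a point): centre of the top of the white cap of a loose glass sample tube standing in the rack (tube 13 mm across, cap 18 mm across and 20 mm high; the tube is 105 mm long, 55 mm of it above the rack, so the cap's top is 115 mm above the table) - not to be pointed at
- confirm_top (a point): centre of the top of the green round push button (the one to press), 40 mm across, on a fixed grey box 80 x 80 x 36 mm; the button's top stands 50 mm above the table when up. The two boxes stand to the robot's right, one nearer and one farther; which is which varies
- confirm (a joint): how far the green button is pressed: 0 up, 0.006 m fully down; it is a spring button pressed straight down that starts to move at 1.5 N and takes about 5 N to go fully down, and springs back up
- cancel_top (a point): centre of the top of the red round push button (leave alone), 40 mm across, on a fixed grey box 80 x 80 x 36 mm; the button's top stands 50 mm above the table when up. The two boxes stand to the robot's right, one nearer and one farther; which is which varies
- cancel (a joint): how far the red button is pressed: 0 up, 0.006 m fully down; it is a spring button pressed straight down that starts to move at 1.5 N and takes about 5 N to go fully down, and springs back up
- water_bottle: loose clear water bottle, 64 mm across, 200 mm high, blue label; origin at the centre of its underside; leave alone
- sanitiser: loose blue hand sanitiser bottle with white pump, 66 mm across, 166 mm high; origin at the centre of its underside; leave alone
- paper_cup: loose white cup, 72 mm across the rim, 85 mm high; origin at the centre of its underside; leave alone
- swab_jar: loose white jar with orange lid, 70 mm across, 80 mm high; origin at the centre of its underside; leave alone
- tape_roll: loose roll of cream tape lying flat, 68 mm across, 25 mm high; origin at the centre of its underside; leave alone
- yellow_tube: the same loose tube with the yellow cap; origin at the centre of its foot, 105 mm below the cap's top; it stays in the rack untouched
- blue_tube: the same loose tube with the blue cap; origin at the centre of its foot, 105 mm below the cap's top; it stays in the rack untouched
- red_tube: the same loose tube with the red cap; origin at the centre of its foot, 105 mm below the cap's top; it stays in the rack untouched
- green_tube: the same loose tube with the green cap; origin at the centre of its foot, 105 mm below the cap's top; it stays in the rack untouched
- white_tube: the same loose tube with the white cap; origin at the centre of its foot, 105 mm below the cap's top; it stays in the rack untouched
- confirm_box: the fixed grey box under the green button, 80 x 80 x 36 mm; origin at the centre of its underside

How it is judged:
On the way, in this order (a step that is already met when the one before it is completed fails the run):
1. the fingertips point down at the yellow cap for two seconds (horizontal distance between the grasp point and yellow_cap below 0.018 m and z of the grasp point in the frame of yellow_cap between 0.015 and 0.085 m), for 1.9 s.
2. then the fingertips point down at the blue cap for two seconds (horizontal distance between the grasp point and blue_cap below 0.018 m and z of the grasp point in the frame of blue_cap between 0.015 and 0.085 m), for 1.9 s.
3. then the green button is pressed down by the fingers (value of joint confirm above 0.0045 m and contact force between the fingers and confirm_box above 0.5 N), for 0.05 s.
At the end, for the whole second after the job is handed in: Both caps pointed at in turn (within 18 mm sideways, fingertips at most 65 mm above), then the green button pressed; at the end both buttons are up (within 1.5 mm), every tube is within 10 mm of its place and the other loose things within 20 mm (value of joint each of confirm, cancel below 0.0015 m and distance of each of yellow_cap, blue_cap, red_cap, green_cap, white_cap from where it was at the start of the episode below 0.01 m and distance of each of water_bottle, sanitiser, paper_cup, swab_jar, tape_roll from where it was at the start of the episode below 0.02 m); the robot touches nothing.
It fails at once if a tube or the rack is touched (contact force between any of the fingers, the arm and yellow_tube above 0.3 N or contact force between any of the fingers, the arm and blue_tube above 0.3 N or contact force between any of the fingers, the arm and red_tube above 0.3 N or contact force between any of the fingers, the arm and green_tube above 0.3 N or contact force between any of the fingers, the arm and white_tube above 0.3 N or contact force between any of the fingers, the arm and rack above 0.3 N).
It fails at once if a tube is lifted or shifted by more than 10 mm (distance of any of yellow_cap, blue_cap, red_cap, green_cap, white_cap from where it was at the start of the episode above 0.01 m).
It fails at once if a tube that is not named is pointed at from close by (fingertips within about 25 mm above its cap) ((horizontal distance between the grasp point and red_cap below 0.012 m and z of the grasp point in the frame of red_cap below 0.044 m) or (horizontal distance between the grasp point and green_cap below 0.012 m and z of the grasp point in the frame of green_cap below 0.044 m) or (horizontal distance between the grasp point and white_cap below 0.012 m and z of the grasp point in the frame of white_cap below 0.044 m)).
It fails at once if the red button is pressed (value of joint cancel above 0.002 m).
It fails at once if another thing on the table is moved by more than 20 mm (distance of any of water_bottle, sanitiser, paper_cup, swab_jar, tape_roll from where it was at the start of the episode above 0.02 m).
It also fails if it takes over 51 s, if anything falls off the work surface, if the arm or the gripper's body presses on something with over 40 N, if the wrist force passes 120 N, or if a joint passes its speed limit or range.

ROBOT

A 6-joint arm with a two-finger parallel gripper is mounted at the origin on the work surface. World frame = base frame: x ahead of the robot, y to its left, z up, the work surface at z = 0. Lengths are in m, angles in rad, forces in N, time in s.
With the tool pointing down it reaches from about 0.25 to 0.85 m from the base axis. Payload 12.5 kg.
Tool frame: the origin (TCP) lies on the mounting face of the last link; the fingertips stand ahead of it and the grasp point (between the pads) lies 167 mm ahead of it (r.tip_reach is the z of the fingertips in the tool frame, in m); z points along the fingers, x is the direction in which the jaws open and shut, and the axes are right-handed (so a half turn about z gives the same grasp; the last joint's range is limited). The gripper opens to 93 mm and grips with 3 to 60 N. Pads are 15 mm wide; open, the fingers measure 128 mm over their backs; the gripper's body (75 mm by 188 mm) begins 65 mm behind the grasp point.
Start: joints at [-1.301, 0.351, 1.652, -0, 1.139, -0.085], TCP at [0.191, -0.516, 0.405] pointing down, gripper open.
Joint ranges: [-2.75, 2.75], [-0.79, 2.1], [0.01, 2.65], [-1.57, 4.71], [0.07, 3.14], [-2.87, 2.87]. Speed limits (rad/s): [2.22, 2.22, 2.79, 3.14, 3.14, 3.14].

INTERFACE

Orientations are given as a unit quaternion [w, x, y, z].
In Python, from cell import r gives the robot as it stands.
- The arm moves only by the shell command python3 -m handwheel 'ROWS' [FORCE]. ROWS is text: rows parted by semicolons, each of 5 numbers parted by spaces: the shift along the tool's x, y, z in mm, then the turn about the tool's z in rad, then the finger opening in mm, from 0 to 93. A call has 1 to 12 rows; each row shifts and turns the commanded pose from where the row before left it, along the tool's axes as they then stand; what a row does not reach is not made up. A row lasts 1/8 s, in which the tool goes at most 62.5 mm and 10.7 degrees, less where a joint would pass 70% of its speed; a pose out of reach is approached as far as the arm can. A call with a gripper value outside its range is refused whole. The fingers move at their own pace and stop on an object; FORCE is the grip in N (left out, the last holds). Time passes only in rows, so rows that do not move let the fingers close. It gives the time, the measured TCP pose, the force and the opening at its end, in the units of the state.
- r.observe(): the state, without advancing time (a new reading comes with each control period).
- r.get_image(name): name is "side" or "top" or "wrist"; returns the picture (480x640x3 uint8, red, green, blue); there is no depth.
- r.get_calibration(name): a dict with "K" (3x3 intrinsics, pixels), "rvec" (rotation vector, rad) and "tvec" (3), from world to camera coordinates, as OpenCV has them. Camera axes: x right, y down, z forward; pixel columns grow to the right and rows downward; lengths in m; the calibration is good to about 2 mm. A picture is of the moment at which its call begins: read the wrist's pose just before it. get_calibration takes no time and is no camera call; for the wrist camera it gives the pose at the moment of the call.
- r.finish_job(): hands the job in, once; it reports no verdict.
The state is a dict: "time": time; "joints": joint angles; "joint_velocities": joint speeds; "joint_efforts": joint torques, N m; "tool_pos": TCP position; "ee_rot": TCP orientation; "force": force on the tool from outside, world axes, zero at the start; "ft_torque": the same for the moment, N m; "width": finger opening in m.
Only numpy, scipy, OpenCV 4.12 (cv2) and the standard library are available. Lean on these libraries where they do the work, as an engineer would, in place of code of your own. Each camera call takes 0.05 s, during which the arm holds its last target.

## Working session

There is one attempt and no reset: what is moved stays moved. The work goes in short steps, Python scripts to look and compute and a shell command to move; the robot and the scene stay as the last step left them, time stands still between calls to the robot, and variables do not carry over. Pictures are saved under pics/ and viewed, and the job is handed in when it is done.

```bash
mkdir -p pics; python3 - <<'E'
from cell import r
import cv2
print(r.observe(), r.tip_reach)
for n in ["top","side"]:
    cv2.imwrite(f"pics/{n}0.png",cv2.cvtColor(r.get_image(n),cv2.COLOR_RGB2BGR))
    print(n,r.get_calibration(n))
E
```

```text
{'time': 0.0, 'joints': array([-1.30057393e+00,  3.51222368e-01,  1.65241574e+00, -4.54271791e-05,
        1.13910992e+00, -8.46284365e-02]), 'joint_velocities': array([-0.00046312, -0.00103598, -0.00024442,  0.00022076, -0.00019064,
        0.00051497]), 'joint_efforts': array([ 1.32568814e-03, -4.97310448e+01, -2.85259205e+01,  6.99611893e-02,
        2.56756484e-02, -8.82384325e-05]), 'tool_pos': array([ 0.19106883, -0.51560666,  0.40421208]), 'ee_rot': array([-3.53005320e-04,  8.20812978e-01, -5.71196744e-01, -4.57751092e-04]), 'force': array([-0.22049817, -0.96997504,  0.09550596]), 'ft_torque': array([0.02011933, 0.06908681, 0.04733127]), 'width': 0.0927618336032276} 0.1861
top {'K': array([[512.18261088,   0.        , 312.93648101],
       [  0.        , 512.18261088, 231.03248188],
       [  0.        ,   0.        ,   1.        ]]), 'rvec': array([ 2.09255039, -2.14461652,  0.17246397]), 'tvec': array([0.0632326 , 0.59770128, 1.1541488 ])}
side {'K': array([[481.64474546,   0.        , 323.57098295],
       [  0.        , 481.64474546, 239.87956715],
       [  0.        ,   0.        ,   1.        ]]), 'rvec': array([ 0.81679949, -2.38863788,  1.27374743]), 'tvec': array([0.48416032, 0.25444091, 0.79363969])}
```

View pics/top0.png

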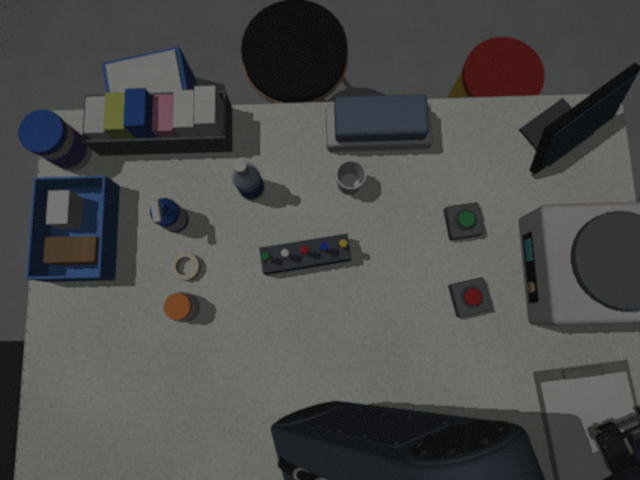

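View pics/side0.png

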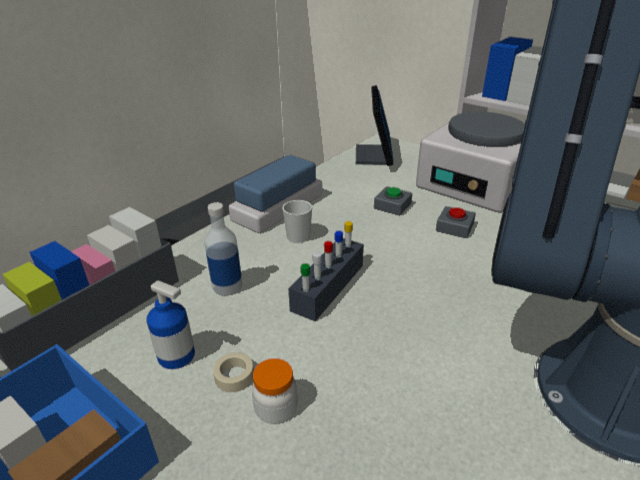

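The top view shows the caps from left to right: green (266,257), white (285,253), red (304,251), blue (323,247), yellow (343,244). The green button is at (466,219) and the red at (473,296). I'll enlarge this for better readings.

```bash
python3 - <<'E'
import cv2
a=cv2.imread("pics/top0.png")
c=cv2.resize(a[220:285,255:360],None,fx=7,fy=7,interpolation=cv2.INTER_CUBIC)
c=cv2.convertScaleAbs(c,alpha=1.6)
cv2.imwrite("pics/c1.png",c)
c=cv2.resize(a[190:330,430:520],None,fx=4,fy=4,interpolation=cv2.INTER_CUBIC)
cv2.imwrite("pics/c2.png",c)
b=cv2.imread("pics/side0.png")
c=cv2.resize(b[210:320,280:380],None,fx=5,fy=5,interpolation=cv2.INTER_CUBIC)
cv2.imwrite("pics/c3.png",c)
E
```

```text
(no output)
```

View pics/c1.png

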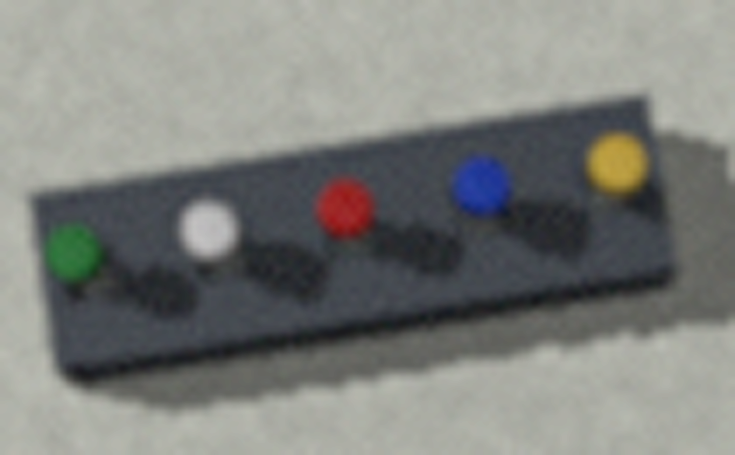

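View pics/c2.png

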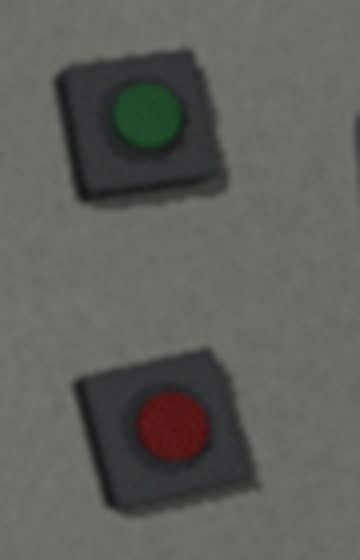

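View pics/c3.png

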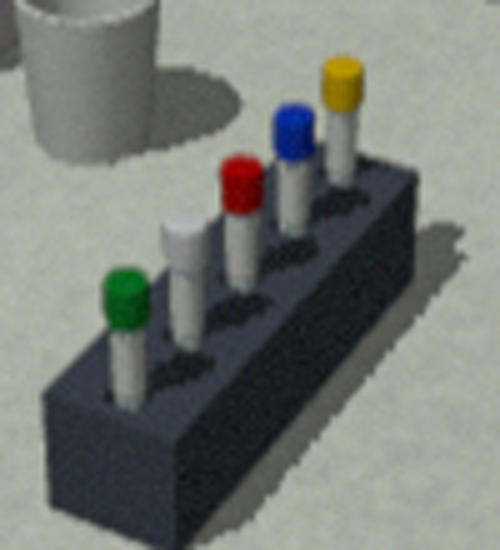

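```bash
cat > h.py <<'E'
import numpy as np, cv2
from cell import r
def ray(name,uv,z):
    c=r.get_calibration(name); R=cv2.Rodrigues(np.array(c["rvec"]))[0]; t=np.array(c["tvec"]).ravel()
    C=-R.T@t; d=R.T@np.linalg.inv(c["K"])@np.array([uv[0],uv[1],1.])
    return C+d*(z-C[2])/d[2]
def un(p,f,o): return ((p[0]+.5)/f-.5+o[0],(p[1]+.5)/f-.5+o[1])
E
python3 - <<'E'
from h import *
np.set_printoptions(precision=4,suppress=True)
T=dict(green=(72,252),white=(209,229),red=(345,207),blue=(482,184),yellow=(617,161))
S=dict(green=(126,272),white=(186,222),red=(243,164),blue=(295,110),yellow=(343,65))
P={}
for k in T:
    P[k]=ray("top",un(T[k],7,(255,220)),.115)
    print(k,P[k],ray("side",un(S[k],5,(280,210)),.115))
print(np.linalg.norm(P['green']-P['yellow']), 'expect .176')
for k,p in dict(gb=(148,116),rb=(173,426)).items(): print(k,ray("top",un(p,4,(430,190)),.05))
print(ray("side",(394,191),.05),ray("side",(457,213),.05))
for k,p,z in [("cup",(350,176),.085),("water",(242,167),.2),("san",(163,211),.15)]: print(k,ray("top",p,z))
s=r.observe(); w,x,y,z=s["ee_rot"]
from scipy.spatial.transform import Rotation as Ro
print(Ro.from_quat([x,y,z,w]).as_matrix(), s["tool_pos"], s["time"])
E
```

```text
green [0.5354 0.1558 0.115 ] [0.5379 0.1538 0.115 ]
white [0.5417 0.1121 0.115 ] [0.5403 0.1147 0.115 ]
red [0.5476 0.0687 0.115 ] [0.5472 0.0695 0.115 ]
blue [0.5539 0.025  0.115 ] [0.5544 0.0246 0.115 ]
yellow [ 0.5602 -0.0182  0.115 ] [ 0.5592 -0.0164  0.115 ]
0.17573995622178923 expect .176
gb [ 0.6201 -0.3155  0.05  ]
rb [ 0.438  -0.3159  0.05  ]
[ 0.6156 -0.3075  0.05  ] [ 0.4327 -0.3019  0.05  ]
cup [ 0.7222 -0.0417  0.085 ]
water [0.7149 0.1938 0.2   ]
san [0.6352 0.3757 0.15  ]
[[ 0.3474 -0.9377 -0.0003]
 [-0.9377 -0.3474  0.0009]
 [-0.001  -0.0001 -1.    ]] [ 0.1911 -0.5156  0.4043] 0.1
```

Both views agree to about 2 mm, and the row spans 175.7 mm against 176 expected. Next I move above yellow at the present height, with the fingers nearly shut.

```bash
python3 -m handwheel '-9 -13 0 0 10;-17 -26 0 0 10;-17 -26 0 0 10;-17 -26 0 0 10;-17 -26 0 0 10;-17 -26 0 0 10;-17 -26 0 0 10;-17 -26 0 0 10;-17 -26 0 0 10;-17 -26 0 0 10;-17 -26 0 0 10;-17 -26 0 0 10'
python3 -m handwheel '-17 -26 0 0 10;-17 -26 0 0 10;-17 -26 0 0 10;-17 -26 0 0 10;-17 -26 0 0 10;-17 -26 0 0 10;-17 -26 0 0 10;-15 -20 0 0 10;-8 -18 0 0 10;0 0 0 0 10;0 0 0 0 10'
cat >> h.py <<'E'
from scipy.spatial.transform import Rotation as Ro
def delta(target):
    s=r.observe(); w,x,y,z=s["ee_rot"]; R=Ro.from_quat([x,y,z,w]).as_matrix()
    tip=s["tool_pos"]+R[:,2]*.167
    print("t",s["time"],"grasp",tip.round(4),"R2",R[:,2].round(4),"tool delta mm",(R.T@(np.array(target)-tip)*1000).round(1),"F",s["force"].round(2),"w",s["width"])
E
python3 - <<'E'
from h import *
delta([.5600,-.0178,.165])
cv2.imwrite("pics/w1.png",cv2.cvtColor(r.get_image("wrist"),cv2.COLOR_RGB2BGR))
E
```

```text
time: 1.6
tool_pos: [0.4037, -0.2263, 0.4047]
ee_rot: [-0.0, 0.821, -0.571, -0.0]
force: [-0.6, 0.2, -0.3]
width: 0.0101
time: 2.98
tool_pos: [0.56, -0.0188, 0.4046]
ee_rot: [0.0, 0.821, -0.571, -0.0]
force: [0.0, -0.3, 0.4]
width: 0.0104
t 2.975 grasp [ 0.5599 -0.0188  0.2376] R2 [-6.e-04 -1.e-04 -1.e+00] tool delta mm [-0.9 -0.5 72.6] F [ 0.03 -0.3   0.42] w 0.010370026504278183
```

View pics/w1.png

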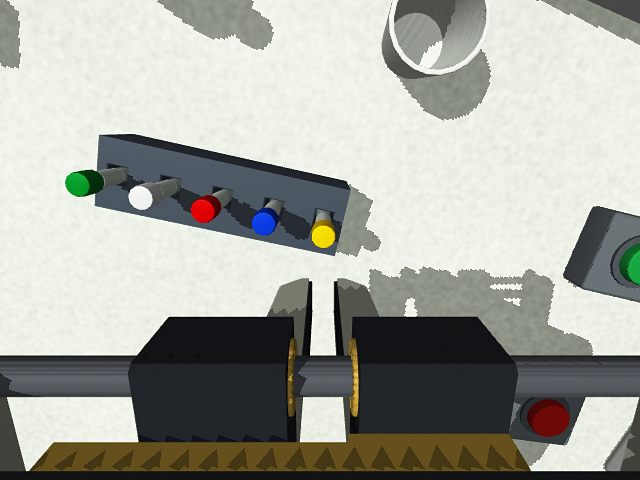

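The wrist view shows yellow's cap at (323,233), in line with the finger gap at about x=323, with blue beside it. I'll check that reading against the calibration as I go down.

```bash
python3 - <<'E'
from h import *
for p in [(323,235),(264,222)]: print(ray("wrist",p,.115).round(4))
E
python3 -m handwheel '0 0 10 0 10;-1 0 20 0 10;0 0 20 0 10;0 0 14 0 10;0 0 8 0 10;0 0 0 0 10'
python3 - <<'E'
from h import *
delta([.5600,-.0178,.165])
cv2.imwrite("pics/s1.png",cv2.cvtColor(r.get_image("side"),cv2.COLOR_RGB2BGR))
E
```

```text
[ 0.5618 -0.0197  0.115 ]
[0.5561 0.0234 0.115 ]
time: 3.78
tool_pos: [0.56, -0.0176, 0.3324]
ee_rot: [0.0, 0.821, -0.571, -0.0]
force: [0.3, 0.6, 0.7]
width: 0.0101
t 3.775 grasp [ 0.5599 -0.0176  0.1654] R2 [-6.e-04  1.e-04 -1.e+00] tool delta mm [ 0.2 -0.1  0.4] F [0.29 0.59 0.66] w 0.010094120847780469
```

View pics/s1.png

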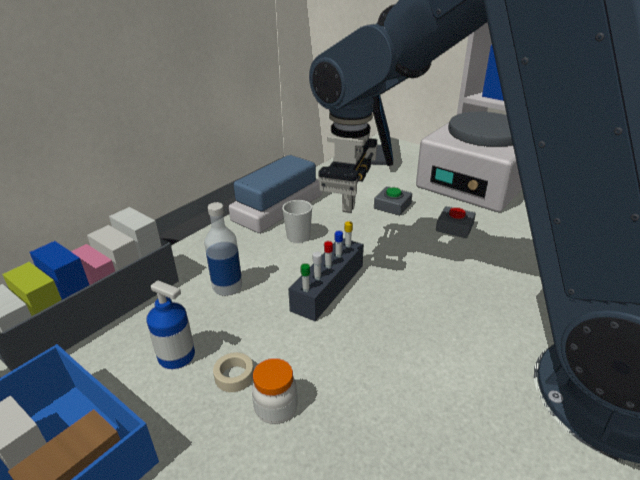

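The side view shows the fingertips directly over yellow at (348,210), with the cap below at (348,226) and a clear gap. I hold for 2.75 s and then rise.

```bash
python3 -m handwheel '0 0 0 0 10;0 0 0 0 10;0 0 0 0 10;0 0 0 0 10;0 0 0 0 10;0 0 0 0 10;0 0 0 0 10;0 0 0 0 10;0 0 0 0 10;0 0 0 0 10;0 0 0 0 10;0 0 0 0 10'
python3 -m handwheel '0 0 0 0 10;0 0 0 0 10;0 0 0 0 10;0 0 0 0 10;0 0 0 0 10;0 0 0 0 10;0 0 0 0 10;0 0 0 0 10;0 0 0 0 10;0 0 0 0 10'
python3 -m handwheel '0 0 -10 0 10;0 0 -20 0 10;0 0 -20 0 10;0 0 -15 0 10;0 0 -7 0 10;0 0 0 0 10'
python3 - <<'E'
from h import *
delta([.5545,.0245,.165])
E
```

```text
time: 5.32
tool_pos: [0.56, -0.0175, 0.3327]
ee_rot: [0.0, 0.821, -0.571, 0.0]
force: [-0.3, -0.5, 0.8]
width: 0.0102
time: 6.58
tool_pos: [0.56, -0.0176, 0.3327]
ee_rot: [0.0, 0.821, -0.571, -0.0]
force: [-0.6, -0.1, -0.2]
width: 0.0097
time: 7.32
tool_pos: [0.56, -0.0175, 0.4049]
ee_rot: [-0.0, 0.821, -0.571, 0.0]
force: [0.8, -0.9, -0.6]
width: 0.0098
t 7.325 grasp [ 0.56   -0.0176  0.2379] R2 [ 3.e-04 -1.e-04 -1.e+00] tool delta mm [-41.4  -9.4  72.9] F [ 0.77 -0.9  -0.62] w 0.009753329946085978
```

```bash
python3 -m handwheel '-11 -2 0 0 10;-20 -5 0 0 10;-10 -2 0 0 10;0 0 0 0 10;0 0 10 0 10;0 0 20 0 10;0 0 20 0 10;0 0 15 0 10;0 0 8 0 10;0 0 0 0 10'
python3 - <<'E'
from h import *
delta([.5545,.0245,.165])
cv2.imwrite("pics/w2.png",cv2.cvtColor(r.get_image("side"),cv2.COLOR_RGB2BGR)[150:330,250:410].repeat(3,0).repeat(3,1))
E
```

```text
time: 8.57
tool_pos: [0.5542, 0.0239, 0.3314]
ee_rot: [0.0, 0.821, -0.571, -0.0]
force: [1.3, 0.6, 0.7]
width: 0.0096
t 8.575 grasp [0.5541 0.0239 0.1644] R2 [-7.e-04  0.e+00 -1.e+00] tool delta mm [-0.4 -0.6 -0.6] F [1.32 0.6  0.67] w 0.009639042977871258
```

View pics/w2.png

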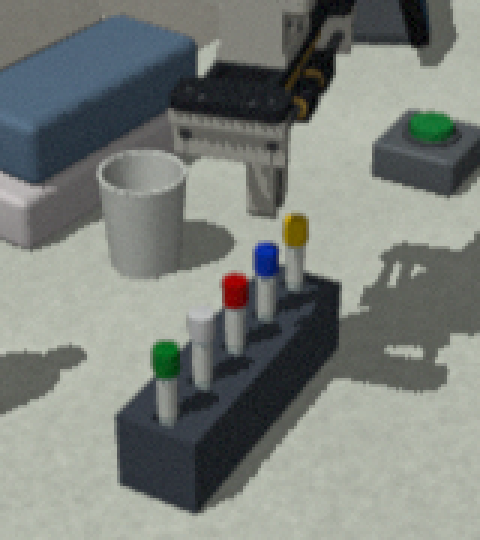

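The crop shows the tips at (264,212), centred over the blue cap at (266,246). I hold there, then rise and measure the way to the green button.

```bash
python3 -m handwheel '0 0 0 0 10;0 0 0 0 10;0 0 0 0 10;0 0 0 0 10;0 0 0 0 10;0 0 0 0 10;0 0 0 0 10;0 0 0 0 10;0 0 0 0 10;0 0 0 0 10;0 0 0 0 10;0 0 0 0 10'
python3 -m handwheel '0 0 0 0 10;0 0 0 0 10;0 0 0 0 10;0 0 0 0 10;0 0 0 0 10;0 0 0 0 10;0 0 0 0 10;0 0 0 0 10;0 0 0 0 10;0 0 0 0 10'
python3 -m handwheel '0 0 -10 0 10;0 0 -20 0 10;0 0 -20 0 10;0 0 -15 0 10;0 0 -7 0 10;0 0 0 0 10'
python3 - <<'E'
from h import *
delta([.6195,-.315,.119])
b=cv2.imread("pics/side0.png"); cv2.imwrite("pics/c4.png",cv2.resize(b[175:245,360:490],None,fx=5,fy=5,interpolation=cv2.INTER_CUBIC))
E
```

```text
time: 10.12
tool_pos: [0.5542, 0.0241, 0.3317]
ee_rot: [0.0, 0.821, -0.571, -0.0]
force: [0.1, -0.8, -0.2]
width: 0.0101
time: 11.38
tool_pos: [0.5542, 0.024, 0.3317]
ee_rot: [-0.0, 0.821, -0.571, 0.0]
force: [0.1, -0.4, 0.1]
width: 0.0102
time: 12.12
tool_pos: [0.5542, 0.0241, 0.4039]
ee_rot: [-0.0, 0.821, -0.571, 0.0]
force: [0.1, -0.7, 0.0]
width: 0.0101
t 12.125 grasp [0.5542 0.0241 0.2369] R2 [ 4.e-04 -0.e+00 -1.e+00] tool delta mm [340.6  56.6 117.9] F [ 0.06 -0.66  0.04] w 0.01012247951116725
```

View pics/c4.png

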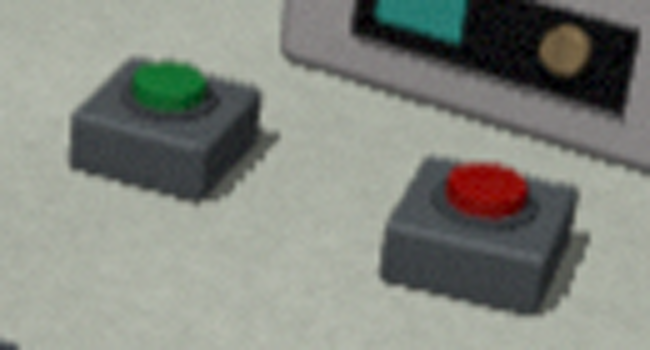

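The crop shows green's top at (170,82) and red's at (487,190), so green is the far button. The 188 mm gripper body could come near the centrifuge when low, so I check which way the body and centrifuge lie and whether the last joint can turn.

```bash
python3 - <<'E'
from h import *
print(r.observe()["joints"].round(3))
for z in (.1,.15,.2): print([ray("top",p,z)[:2].round(3) for p in [(525,208),(530,325),(533,168)]])
E
python3 -m handwheel '0 0 0 -0.08 4;0 0 0 -0.16 4;0 0 0 -0.16 4;0 0 0 -0.16 4;0 0 0 -0.16 4;0 0 0 -0.16 4;0 0 0 -0.16 4;0 0 0 -0.1 4;0 0 0 -0.06 4;0 0 0 0 4'
python3 - <<'E'
from h import *
print(r.observe()["joints"].round(3))
delta([.6195,-.314,.119])
E
```

```text
[-0.041  0.36   1.641  0.     1.141  1.175]
[array([ 0.631, -0.435]), array([ 0.37, -0.42]), array([ 0.725, -0.462])]
[array([ 0.62 , -0.414]), array([ 0.371, -0.401]), array([ 0.71, -0.44])]
[array([ 0.609, -0.394]), array([ 0.371, -0.381]), array([ 0.695, -0.419])]
time: 13.38
tool_pos: [0.5541, 0.024, 0.403]
ee_rot: [-0.0, 1.0, -0.008, -0.001]
force: [0.2, -0.3, -1.0]
width: 0.0044
[-0.041  0.361  1.641  0.     1.14  -0.024]
t 13.375 grasp [0.5539 0.024  0.236 ] R2 [-1.3e-03  1.0e-04 -1.0e+00] tool delta mm [ 71.3 336.9 116.9] F [ 0.2  -0.33 -1.05] w 0.004372465910700763
```

The last joint turned freely, and the body now lies along world x, away from the centrifuge (edge at about y=-0.42). I move to 50 mm above the green button.

```bash
python3 -m handwheel '3 12 0 0 4;5 24 0 0 4;5 24 0 0 4;5 24 0 0 4;5 24 0 0 4;5 24 0 0 4;5 24 0 0 4;5 24 0 0 4;5 24 0 0 4;5 24 0 0 4;5 24 0 0 4;5 24 0 0 4'
python3 -m handwheel '5 24 0 0 4;5 24 0 0 4;5 13 0 0 4;0 0 0 0 4;0 0 10 0 4;0 0 20 0 4;0 0 25 0 4;0 0 25 0 4;0 0 25 0 4;0 0 12 0 4;0 0 0 0 4'
python3 - <<'E'
from h import *
delta([.6195,-.314,.119])
cv2.imwrite("pics/w3.png",cv2.cvtColor(r.get_image("wrist"),cv2.COLOR_RGB2BGR))
cv2.imwrite("pics/s3.png",cv2.cvtColor(r.get_image("side"),cv2.COLOR_RGB2BGR))
E
```

```text
time: 14.88
tool_pos: [0.608, -0.2545, 0.4037]
ee_rot: [-0.0, 1.0, -0.008, -0.0]
force: [0.5, 0.9, 0.4]
width: 0.0043
time: 16.25
tool_pos: [0.6217, -0.3137, 0.2857]
ee_rot: [-0.0, 1.0, -0.008, -0.001]
force: [0.6, 0.3, -0.0]
width: 0.0038
t 16.25 grasp [ 0.6214 -0.3136  0.1187] R2 [-1.6e-03  9.0e-04 -1.0e+00] tool delta mm [-1.9  0.5 -0.3] F [ 0.6   0.27 -0.05] w 0.003781094761355996
```

View pics/w3.png

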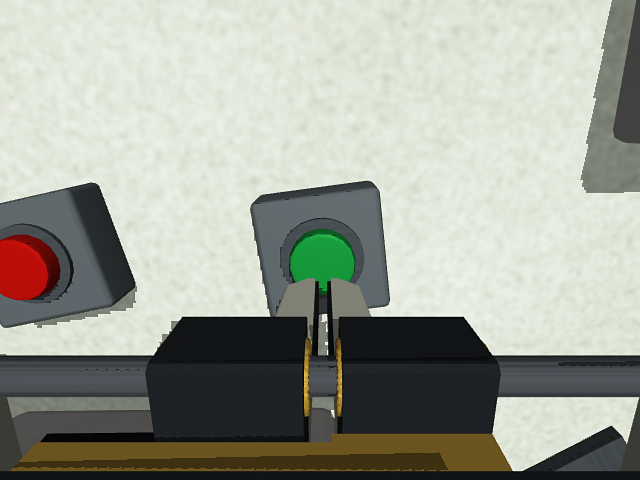

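View pics/s3.png

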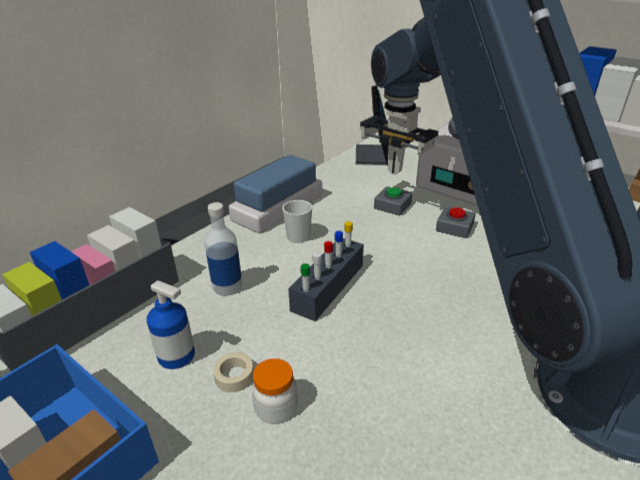

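The wrist view shows the green button centred under the fingers at (322,261). In the side view the tips at (395,172) are above green at (394,191), and the rack is undisturbed. I check the button's position by wrist ray, then go down 44 mm and on in small steps.

```bash
python3 - <<'E'
from h import *
print(ray("wrist",(322,261),.05).round(4))
E
python3 -m handwheel '-1 0 8 0 4;0 0 14 0 4;0 0 12 0 4;0 0 7 0 4;0 0 3 0 4;0 0 0 0 4'
python3 - <<'E'
from h import *
delta([.6195,-.314,.069])
E
python3 -m handwheel '0 0 2 0 4;0 0 2 0 4;0 0 2 0 4;0 0 2 0 4;0 0 0 0 4'
python3 - <<'E'
from h import *
delta([.6195,-.314,.063])
E
```

```text
[ 0.6229 -0.3158  0.05  ]
time: 17.1
tool_pos: [0.6208, -0.3141, 0.2427]
ee_rot: [-0.0, 1.0, -0.008, 0.0]
force: [0.8, -0.0, 0.5]
width: 0.0037
t 17.1 grasp [ 0.6208 -0.3141  0.0757] R2 [ 0.  0. -1.] tool delta mm [-1.3 -0.1  6.7] F [ 0.85 -0.01  0.52] w 0.0037434254348314737
time: 17.73
tool_pos: [0.6208, -0.3141, 0.2348]
ee_rot: [0.0, 1.0, -0.008, 0.0]
force: [-0.6, 1.0, 3.3]
width: 0.0039
t 17.725 grasp [ 0.6208 -0.3141  0.0678] R2 [ 1.e-04 -0.e+00 -1.e+00] tool delta mm [-1.3 -0.1  4.8] F [-0.56  0.96  3.26] w 0.0038982135266569665
```

```bash
python3 -m handwheel '0 0 2 0 4;0 0 1 0 4;0 0 1 0 4;0 0 1 0 4;0 0 0 0 4'
python3 - <<'E'
from h import *
delta([.6195,-.314,.063])
E
```

```text
time: 18.35
tool_pos: [0.6209, -0.3141, 0.2304]
ee_rot: [0.0, 1.0, -0.008, 0.0]
force: [-3.3, 1.3, 9.1]
width: 0.0039
t 18.35 grasp [ 0.6209 -0.3141  0.0634] R2 [ 2.e-04 -2.e-04 -1.e+00] tool delta mm [-1.4 -0.1  0.4] F [-3.33  1.35  9.15] w 0.003899139729573224
```

At 9 N, well above the 5 N for full travel, the button is bottomed. I press 1 mm more, hold, then rise.

```bash
python3 -m handwheel '0 0 1 0 4;0 0 0 0 4;0 0 0 0 4'
python3 -m handwheel '0 0 -4 0 4;0 0 -8 0 4;0 0 -15 0 4;0 0 -25 0 4;0 0 -25 0 4;0 0 -25 0 4;0 0 -25 0 4;0 0 -10 0 4;0 0 0 0 4;0 0 0 0 4'
python3 - <<'E'
from h import *
delta([.6195,-.314,.063])
cv2.imwrite("pics/w4.png",cv2.cvtColor(r.get_image("wrist"),cv2.COLOR_RGB2BGR))
cv2.imwrite("pics/s4.png",cv2.cvtColor(r.get_image("side"),cv2.COLOR_RGB2BGR))
a=cv2.imread("pics/s4.png").astype(int);b=cv2.imread("pics/side0.png").astype(int)
print("diff left part",np.abs(a-b)[170:,:375].max())
E
```

```text
time: 18.73
tool_pos: [0.6209, -0.3141, 0.2303]
ee_rot: [0.0, 1.0, -0.008, 0.0]
force: [-6.6, 2.5, 16.9]
width: 0.0038
time: 19.98
tool_pos: [0.6206, -0.314, 0.3646]
ee_rot: [-0.0, 1.0, -0.008, -0.001]
force: [0.2, 0.1, -0.2]
width: 0.0039
t 19.975 grasp [ 0.6204 -0.3138  0.1976] R2 [-1.5e-03  9.0e-04 -1.0e+00] tool delta mm [ -0.7   0.3 134.6] F [ 0.18  0.05 -0.2 ] w 0.0039492699370274435
diff left part 25
```

View pics/s4.png

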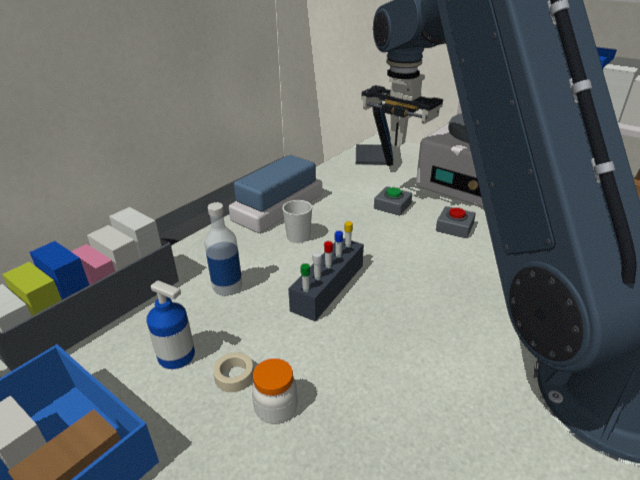

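View pics/w4.png

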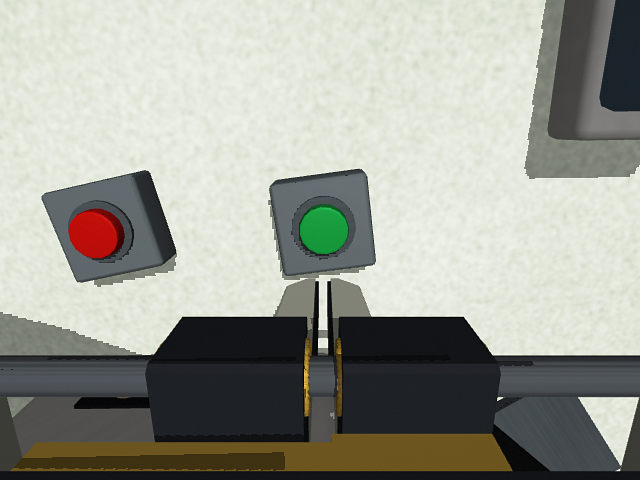

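The side view shows the tubes, bottles, cup, jar and tape as at the start; against the first picture that part differs only by noise. Both buttons are up, green at (324,230) and red at (96,233) in the wrist view, and the tool is clear, so I hand in.

```bash
python3 -c "
from cell import r
print(r.finish_job())"
```

```text
the job is handed in; nothing more can be done
None
```

The point-and-check is done and handed in at about 20 s of the 51 s allowed; the hand-in gave no verdict.

- **Pointing:** I pointed at the yellow cap, then the blue, each for over 2.7 s. The fingertips were about 31 mm above the cap and within about 2 mm of its centre as measured. Between the two I rose 72 mm, and no other tube was pointed at.
- **Button:** I pressed the green button until it bottomed. The force reached about 17 N, against about 5 N for full travel. I then rose about 134 mm clear.
- **Last checks:**
  - The wrist force was back to about zero, within sensor noise.
  - Both buttons looked up in the wrist and side pictures.
  - In the side picture the tubes and loose things matched the first picture to within image noise.
- **Disagreements:** The rough side-camera reading of the green button was about 9 mm off the top view. I went by the top view, and the wrist camera agreed with it to about 3 mm.

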